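# Find the stamped nest box and push it into the dispatch lane

## Robot

A 6-joint arm with a two-finger parallel gripper is mounted at the origin on the work surface. World frame = base frame: x ahead of the robot, y to its left, z up, the work surface at z = 0. Lengths are in mm, angles in rad, forces in N, time in s.
With the tool pointing down it reaches from about 350 to 775 mm from the base axis. Payload 5.5 kg.
Tool frame: the origin (TCP) lies midway between the tips of the shut fingers; the grasp point (between the pads) lies 19 mm behind it; x points along the fingers, z is the direction in which the jaws open and shut, and the axes are right-handed (so a half turn about x gives the same grasp; the last joint's range is limited). The gripper opens to 85 mm and grips with 20 to 120 N. Pads are 22 mm wide; open, the fingers measure 114 mm over their backs; the gripper's body (76 mm by 85 mm) begins 54 mm behind the grasp point. The pads swing forward as they close: fully open they stand 13 mm farther back than shut.
Start: joints at [-1.382, 0.313, 0.046, 1.304, 0, 1.431], TCP at [185.668, -544.242, 231.323] pointing down, gripper open.
Joint ranges: [-2.76, 2.76], [-0.86, 1.69], [-1.03, 1.26], [-2.2, 2.34], [-1.47, 1.5], [-3.14, 3.14]. Speed limits (rad/s): [2.57, 2.57, 3.14, 3.14, 3.14, 3.14].

## Interface

Orientations are given as a 3x3 rotation matrix whose columns are the frame's x, y, z axes.
In Python, from workcell import readout, vision, workorder, finder gives the robot as it stands. The module is installed in compiled form; this text tells all that it offers.
- The arm moves only by the tool jog_arm, never from a script. Its argument "deltas" is a list of rows, each an object with "dp": the shift along the world's x, y, z in m, a list of three; "delta_rot": the turn, a rotation vector about the world's x, y, z in rad, a list of three. In form: [{"dp": [dx, dy, dz], "delta_rot": [rx, ry, rz]}, ...]. A call has 1 to 10 rows; each row is the pose to reach, as a shift and turn from the pose measured when the call began; what a row does not reach only later rows make up. A row lasts 1/12 s, in which the tool goes at most 41.7 mm and 7.16 degrees, less where a joint would pass 70% of its speed; a pose out of reach is approached as far as the arm can. A call with a gripper value outside its range is refused whole. "grip" is the closure, from 0 (fully open) to 1 (shut), set as the call begins (left out, the last holds). The fingers move at their own pace and stop on an object; "grip_force" is the grip in N (left out, the last holds). Time passes only in rows, so rows that repeat a pose let the fingers close. It gives the time, the measured TCP pose, the force and the opening at its end, in the units of the state.
- readout.get_obs(): the state, without advancing time (a new reading comes with each control period).
- vision.grab_frame(name): name is "side" or "top" or "wrist"; returns the picture (480x640x3 uint8, blue, green, red); there is no depth.
- vision.camera_params(name): a dict with "mtx" (3x3 intrinsics, pixels), "k1" (the pictures are not rectified: a ray, as slopes to the right and down, at radius r is drawn at 1 + k1 r^2 times it, then the intrinsics apply), "rvec" (rotation vector, rad) and "tvec" (3), from world to camera coordinates, as OpenCV has them; the wrist camera has in their place "hand_eye" (4x4, takes a point from camera to tool coordinates, whose origin is the TCP and whose axes are the tool frame's). Camera axes: x right, y down, z forward; pixel columns grow to the right and rows downward; lengths in mm; the calibration is good to about 2 mm. A picture is of the moment at which its call begins: read the wrist's pose just before it. camera_params takes no time and is no camera call.
- workorder.hand_in(): hands the job in, once; it reports no verdict.
Trained networks look in the newest picture that a camera, given by its name, has taken for a name from the list of things; names that differ only in an ending like _2 or _b are one class to them, and where a whole thing is asked for, a point or a joint stands for the part that bears it (a point fixed in the world has none). Each returns a list of dicts, best first, with "score" (0 to 1); they miss things now and then, are a little off and sometimes report something else, mostly with a low value. They report only what shows in the picture. A call takes as long as a camera call.
- finder.regions_of(thing, camera): "region" (480x640 bool, what is visible of it).
- finder.place_of(thing, camera): "at" ([x, y, z] in mm, in the coordinates of the camera as it stood for that picture, good to about 4 mm: a listed point, or the origin of a listed thing).
The state is a dict: "time": time; "joints": joint angles; "joint_vel": joint speeds; "tau": joint torques, N m; "tcp_pos": TCP position; "orientation": TCP orientation; "wrist_force": force on the tool from outside, world axes, zero at the start; "torque": the same for the moment, N m; "grip_width": opening from 0.0 (shut) to 1.0 (fully open).
Only numpy, scipy, OpenCV 4.12 (cv2) and the standard library are available. Lean on these libraries where they do the work, as an engineer would, in place of code of your own. Each camera call takes 0.05 s, during which the arm holds its last target. There are 200 camera calls.

## Task

Two pine nest boxes stand upright on the bench, one on each side of the taped dispatch lane, and one of them has the maker's stamp burnt in underneath. With your fingertips tip each box towards you, over on to its back, so that both undersides show; then push the stamped one sideways along the bench until it lies lengthways in the lane, between the two tapes. Do it all by pulling and pushing: lift and carry nothing, leave the unstamped box on its back where it came down, and leave everything else on the bench alone.

Things in the scene. Friction and masses are not known exactly. Their poses are not given: they have to be found in the camera images.
- box_a: one of the two pine nest boxes, the one that proves stamped; about 0.6 kg. It stands with its back to the robot, its front (round hole) away. Origin under the middle of its floor, z up through the box, x out of the front (yaw 0: straight away from the robot). Walls x -57 to +52 mm, y +-60. The roof, 130 wide, slopes from z 172 at the back down to an overhanging front lip: x +83, z 134 to 147
- box_b: the other nest box, unstamped, otherwise the same. Which stands on the left changes from run to run. Either box on its back: x axis up, z axis towards the robot, 172 mm long, 130 wide, walls 109 high (the lip at the roof end 140). Centre of mass about 85 mm from the floor end
- stamp (a point): the stamp: a dark burnt ring of 74 mm with a small bird in it, at the middle of box_a's underside (box_a's origin); hidden while the box stands. The other underside shows bare wood and four small drain holes, which both have
- roof_end (a point): middle of box_a's roof, at its x = 0, y = 0, z = 163 mm: when the box lies on its back, the end nearest the robot
- heel_a (a point): middle of box_a's rear bottom edge (x = -57.5 mm, z = 0), the edge on which it pivots. Pulled back by the roof lip the box turns on this edge without sliding, passes its balance at about 0.6 rad of tilt and then falls over by itself
- heel_b (a point): the same point of box_b
- lane: the dispatch lane: two parallel strips of cream masking tape flat on the bench, 620 mm long and 30 mm wide, with 165 mm between them (inner edges at y = +-82.5, outer edges at +-112.5 mm). Origin in the middle of the lane on the bench, x along the lane away from the robot, y across it to the left
- queued: the finished nest box already waiting at the far end of the lane, the same make, lying on its back; origin under its floor's middle (now the middle of its far end face, which shows the same stamp). To be left alone
- glue: glue bottle, 54 mm across and 150 high, standing; origin under its middle. To be left alone
- tape_roll: roll of masking tape, 90 mm across and 30 high, lying flat; origin under its middle. To be left alone
- screwdriver: screwdriver lying flat, about 200 mm long; origin under its middle. To be left alone
- offcut_long: dark wood offcut 210 x 55 x 22 mm, origin under its middle. To be left alone
- offcut_short: wood offcut 90 x 70 x 30 mm, origin under its middle. To be left alone
- screw_jar: screw-top jar, 64 mm across and 75 high; origin under its middle. To be left alone
- brush: glue brush lying flat; origin under its middle. To be left alone

How it is judged (in metres and radians):
On the way, in this order (a step that is already met when the one before it is completed fails the run):
1. both nest boxes have been tipped over on to their backs and lie still, the stamped one not yet in the lane (angle between each of box_a, box_b's own x axis and vertical below 0.12 rad and height (world z) of each of heel_a, heel_b below 0.012 m and linear speed of each of box_a, box_b below 0.02 m/s and angular speed of each of box_a, box_b below 0.1 rad/s and not (y of stamp in the frame of lane between -0.0475 and 0.0475 m and y of roof_end in the frame of lane between -0.0475 and 0.0475 m)), for 0.3 s.
2. the stamped nest box lies on its back in the dispatch lane (angle between box_a's own x axis and vertical below 0.12 rad and height (world z) of heel_a below 0.012 m and y of stamp in the frame of lane between -0.0475 and 0.0475 m and y of roof_end in the frame of lane between -0.0475 and 0.0475 m), for 0.2 s.
At the end, for the whole second after the job is handed in: Both nest boxes lie flat on their backs (within 0.12 rad) and at rest; the middles of the stamped one's two ends are each within 47 mm of the lane's centre line, so that the whole box is within the tapes' outer edges; the unstamped one's heel is within 90 mm of where it was at the start (all of step 2 and angle between box_b's own x axis and vertical below 0.12 rad and height (world z) of heel_b below 0.012 m and linear speed of each of box_a, box_b below 0.02 m/s and angular speed of each of box_a, box_b below 0.1 rad/s and distance of heel_b from where it was at the start of the episode below 0.09 m); the robot touches nothing.
It fails at once if a nest box is lifted off the bench or carried instead of being tipped and pushed (height (world z) of any of heel_a, heel_b above 0.03 m).
It fails at once if another thing on the bench is pushed or carried more than 30 mm from its place (distance of any of queued, glue, tape_roll, screwdriver, offcut_long, offcut_short, screw_jar, brush from where it was at the start of the episode above 0.03 m).
It also fails if it takes over 72 s, if anything falls off the work surface, if the arm or the gripper's body presses on something with over 40 N, if the wrist force passes 120 N, or if a joint passes its speed limit or range.

## Working session

There is one attempt and no reset: what is moved stays moved. The work goes in short steps, Python scripts to look and compute and a tool call to move; the robot and the scene stay as the last step left them, time stands still between calls to the robot, and variables do not carry over. Pictures are saved under pics/ and viewed, about 8 in all and at most 12, crops included, and the job is handed in when it is done.

Besides the shell and the picture viewer there is one more tool, called after "Request:" as name(argument=value, ...), one argument or row to a line, values as JSON. jog_arm: Moves the arm, as the interface text tells. Its arguments: {"type":"object","properties":{"deltas":{"type":"array","items":{"type":"object","properties":{"dp":{"type":"array","items":{"type":"number"}},"delta_rot":{"type":"array","items":{"type":"number"}}}}},"grip":{"type":"number"},"grip_force":{"type":"number"}},"required":["deltas"]}

```bash
mkdir -p pics; cat > h.py <<'E'
import numpy as np, cv2
from workcell import readout, vision, workorder, finder
def c2w(cam,p):
    c=vision.camera_params(cam); R=cv2.Rodrigues(np.array(c['rvec'],float))[0]
    return R.T@(np.array(p)-np.array(c['tvec']).ravel())
def pix2w(cam,uv,z):
    c=vision.camera_params(cam); K=np.array(c['mtx']); 
    x=cv2.undistortPoints(np.array([[uv]],float),K,np.array([c['k1'],0,0,0,0.])).ravel() 
    d=np.array([x[0],x[1],1]); 
    # exact inverse of slopes*(1+k1 r^2)
    R=cv2.Rodrigues(np.array(c['rvec'],float))[0]; o=-R.T@np.array(c['tvec']).ravel(); d=R.T@d
    return o+d*(z-o[2])/d[2]
def obs():
    o=readout.get_obs(); print('t',round(o['time'],2),'tcp',np.round(o['tcp_pos'],1),'F',np.round(o['wrist_force'],1),'g',o['grip_width']); return o
E
python3 - <<'E'
from h import *
o=obs(); print(np.round(o['orientation'],2))
ims=[]
for c in ['top','side']:
    im=vision.grab_frame(c); cv2.imwrite(f'pics/{c}0.png',im)
    for t in ['box_a','heel_a','roof_end','lane','queued','glue','tape_roll','screwdriver','offcut_long','offcut_short','screw_jar','brush']:
        for r in finder.place_of(t,c)[:3]: print(c,t,round(r['score'],2),np.round(c2w(c,r['at'])))
obs()
E
```

```text
t 0.0 tcp [ 185.6 -543.7  230.4] F [-0.2 -0.1  0.2] g 0.9975550459869121
[[-0.    0.95  0.32]
 [ 0.    0.32 -0.95]
 [-1.    0.   -0.  ]]
top box_a 0.97 [530. 255.   0.]
top box_a 0.58 [ 545. -253.   -2.]
top box_a 0.31 [ 342. -473.   -6.]
top heel_a 0.82 [474. 253.  -1.]
top heel_a 0.63 [ 490. -247.   -2.]
top roof_end 0.62 [530. 257. 163.]
top roof_end 0.27 [734. 156.  -6.]
top lane 0.55 [ 548. -249.    1.]
top queued 0.89 [770.  23.  56.]
top glue 0.75 [384. 434.  -5.]
top tape_roll 0.58 [582. 450.  -1.]
top tape_roll 0.39 [475. 251.   3.]
top screwdriver 0.63 [ 346. -473.   -1.]
top offcut_long 0.83 [ 612. -444.   -1.]
top offcut_short 0.86 [ 724. -161.   -3.]
top offcut_short 0.46 [477. 252.   1.]
top screw_jar 0.66 [733. 156.  -3.]
top brush 0.93 [710. 333.   1.]
side box_a 0.77 [526. 256.   2.]
side heel_a 0.5 [ 548. -259.   -1.]
side roof_end 0.61 [531. 257. 162.]
side lane 0.55 [385. 429.  -2.]
side queued 0.8 [766.  22.  56.]
side glue 0.65 [385. 429.   0.]
side tape_roll 0.54 [382. 431.  -0.]
side tape_roll 0.41 [734. 162.   2.]
side tape_roll 0.39 [ 721. -162.   -5.]
side screwdriver 0.56 [ 339. -468.    0.]
side offcut_long 0.73 [ 607. -439.    0.]
side offcut_short 0.64 [ 721. -160.   -5.]
side screw_jar 0.67 [736. 160.   4.]
side brush 0.95 [705. 335.   2.]
t 1.3 tcp [ 185.7 -544.3  231.3] F [ 0.9 -0.7 -0.3] g 1.0010577764686492
```

View pics/top0.png

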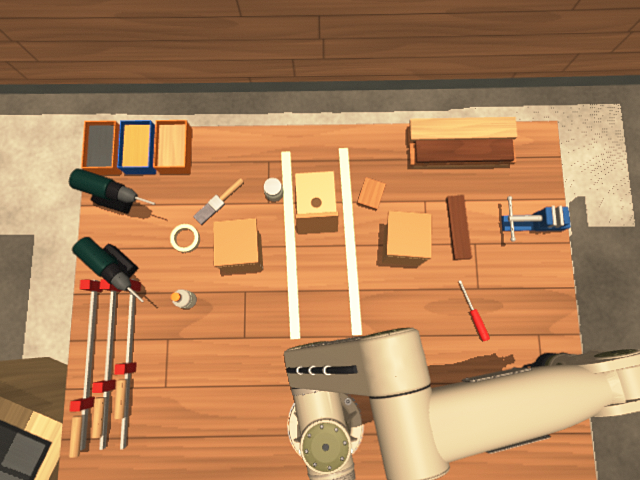

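View pics/side0.png

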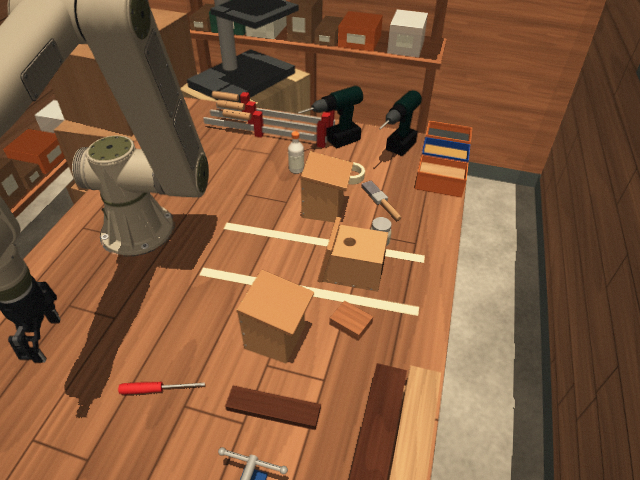

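```bash
python3 - <<'E'
from h import *
for n,(a,b) in {'L lip':((214,221),(257,219)),'R lip':((388,212),(431,213))}.items():
    A,B=pix2w('top',a,147),pix2w('top',b,147); d=A-B; print(n,np.round(A),np.round(B),'yaw',np.arctan2(-d[0],d[1]))
for n,(a,b) in {'tapeL':((286.5,152),(295,338)),'tapeR':((344.5,149),(356,334))}.items():
    print(n,np.round(pix2w('top',a,0)),np.round(pix2w('top',b,0)))
E
```

```text
L lip [608. 325. 147.] [613. 196. 147.] yaw 0.03396546805505278
R lip [ 629. -198.  147.] [ 624. -327.  147.] yaw -0.0385276780161569
tapeL [876. 117.   0.] [260.  91.   0.]
tapeR [883. -79.   0.] [ 270. -102.    0.]
```

Request:
jog_arm(
  deltas=[
    {"dp": [0.04, 0.02, 0], "delta_rot": [0, 0, -0.06]},
    {"dp": [0.08, 0.04, 0], "delta_rot": [0, 0, -0.12]},
    {"dp": [0.115, 0.06, 0], "delta_rot": [0, 0, -0.18]},
    {"dp": [0.15, 0.08, 0], "delta_rot": [0, 0, -0.24]},
    {"dp": [0.185, 0.1, 0], "delta_rot": [0, 0, -0.3]},
    {"dp": [0.22, 0.12, 0], "delta_rot": [0, 0, -0.36]},
    {"dp": [0.255, 0.14, 0], "delta_rot": [0, 0, -0.36]},
    {"dp": [0.29, 0.16, 0], "delta_rot": [0, 0, -0.36]},
    {"dp": [0.325, 0.18, 0], "delta_rot": [0, 0, -0.36]},
    {"dp": [0.36, 0.2, 0], "delta_rot": [0, 0, -0.36]},
  ],
  grip=1,
)

```text
time: 2.13
tcp_pos: [547.3, -342.9, 231.4]
orientation: [[0.0, 1.0, -0.031], [-0.0, -0.031, -1.0], [-1.0, 0.0, 0.0]]
wrist_force: [-0.9, -0.5, 0.1]
grip_width: 0.002
```

Next: to (662, -262), down to z = 108.

Request:
jog_arm(
  deltas=[
    {"dp": [0.035, 0.024, 0], "delta_rot": [0, 0, 0]},
    {"dp": [0.07, 0.048, 0], "delta_rot": [0, 0, 0]},
    {"dp": [0.105, 0.07, 0], "delta_rot": [0, 0, 0]},
    {"dp": [0.116, 0.08, -0.01], "delta_rot": [0, 0, 0]},
    {"dp": [0.116, 0.081, -0.04], "delta_rot": [0, 0, 0]},
    {"dp": [0.116, 0.081, -0.075], "delta_rot": [0, 0, 0]},
    {"dp": [0.116, 0.081, -0.11], "delta_rot": [0, 0, 0]},
    {"dp": [0.116, 0.081, -0.123], "delta_rot": [0, 0, 0]},
    {"dp": [0.116, 0.081, -0.123], "delta_rot": [0, 0, 0]},
  ],
)

```text
time: 2.88
tcp_pos: [659.9, -260.3, 102.5]
orientation: [[-0.008, 0.999, -0.031], [0.004, -0.031, -1.0], [-1.0, -0.009, -0.004]]
wrist_force: [-0.4, 0.6, -1.1]
grip_width: -0.001
```

Request:
jog_arm(
  deltas=[
    {"dp": [-0.012, 0.0, 0.002], "delta_rot": [0, 0, 0]},
    {"dp": [-0.022, 0.001, 0.004], "delta_rot": [0, 0, 0]},
    {"dp": [-0.032, 0.001, 0.014], "delta_rot": [0, 0, 0]},
    {"dp": [-0.042, 0.002, 0.023], "delta_rot": [0, 0, 0]},
    {"dp": [-0.053, 0.002, 0.031], "delta_rot": [0, 0, 0]},
    {"dp": [-0.065, 0.003, 0.038], "delta_rot": [0, 0, 0]},
  ],
)

```text
time: 3.38
tcp_pos: [595.1, -257.9, 143.3]
orientation: [[-0.005, 1.0, -0.031], [0.003, -0.031, -1.0], [-1.0, -0.005, -0.002]]
wrist_force: [0.5, 0.2, 1.8]
grip_width: 0.003
```

```bash
python3 - <<'E'
from h import *
im=vision.grab_frame('side'); cv2.imwrite('pics/s1.png',cv2.resize(im[180:440,100:420],None,fx=1.5,fy=1.5))
obs()
E
```

```text
t 3.43 tcp [ 593.3 -257.9  144.9] F [-1.7  0.3  1.2] g -0.0008522291066967126
```

View pics/s1.png

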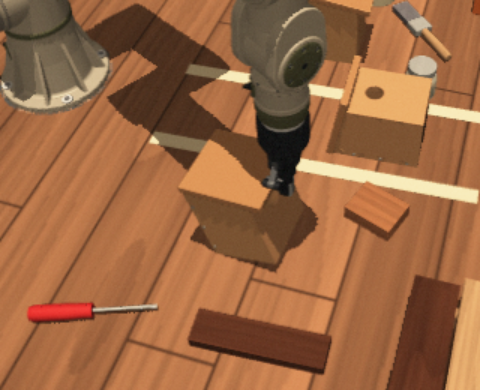

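The box is tilting back with the fingertips hooked behind its lip (crop about (280,185)); nothing has slid. I keep pulling.

Request:
jog_arm(
  deltas=[
    {"dp": [-0.012, 0.001, 0.005], "delta_rot": [0, 0, 0]},
    {"dp": [-0.024, 0.001, 0.01], "delta_rot": [0, 0, 0]},
    {"dp": [-0.037, 0.002, 0.014], "delta_rot": [0, 0, 0]},
    {"dp": [-0.05, 0.002, 0.018], "delta_rot": [0, 0, 0]},
    {"dp": [-0.062, 0.003, 0.02], "delta_rot": [0, 0, 0]},
    {"dp": [-0.072, 0.003, 0.021], "delta_rot": [0, 0, 0]},
    {"dp": [-0.072, 0.003, 0.021], "delta_rot": [0, 0, 0]},
  ],
)

```text
time: 4.02
tcp_pos: [519.5, -254.9, 166.9]
orientation: [[-0.006, 0.999, -0.033], [0.002, -0.033, -0.999], [-1.0, -0.006, -0.001]]
wrist_force: [0.1, 0.1, -0.5]
grip_width: -0.003
```

Request:
jog_arm(
  deltas=[
    {"dp": [0.01, 0.0, 0.035], "delta_rot": [0, 0, 0]},
    {"dp": [0.02, 0.03, 0.06], "delta_rot": [0, 0, 0]},
    {"dp": [0.03, 0.07, 0.065], "delta_rot": [0, 0, 0]},
    {"dp": [0.04, 0.11, 0.065], "delta_rot": [0, 0, 0]},
    {"dp": [0.05, 0.15, 0.065], "delta_rot": [0, 0, 0.02]},
    {"dp": [0.06, 0.19, 0.065], "delta_rot": [0, 0, 0.04]},
    {"dp": [0.07, 0.23, 0.065], "delta_rot": [0, 0, 0.06]},
    {"dp": [0.08, 0.27, 0.065], "delta_rot": [0, 0, 0.07]},
    {"dp": [0.09, 0.31, 0.065], "delta_rot": [0, 0, 0.07]},
    {"dp": [0.1, 0.35, 0.065], "delta_rot": [0, 0, 0.07]},
  ],
)

```text
time: 4.85
tcp_pos: [620.0, 97.3, 232.0]
orientation: [[-0.006, 0.999, 0.037], [0.001, 0.037, -0.999], [-1.0, -0.006, -0.001]]
wrist_force: [0.8, -0.2, -0.2]
grip_width: -0.001
```

```bash
python3 - <<'E'
from h import *
im=vision.grab_frame('side'); cv2.imwrite('pics/s2.png',im); vision.grab_frame('top')
obs()
for c in ['top','side']:
  for t in ['box_a','heel_a','stamp','roof_end']:
    for r in finder.place_of(t,c)[:3]: print(c,t,round(r['score'],2),np.round(c2w(c,r['at'])))
E
```

```text
t 4.95 tcp [620.3 101.1 231.4] F [ 0.2 -1.1  0.1] g 0.0007651568041362307
top box_a 0.95 [527. 253.   0.]
top box_a 0.91 [ 478. -244.   57.]
top heel_a 0.97 [474. 254.   3.]
side box_a 0.83 [531. 261.  -2.]
side box_a 0.55 [ 479. -253.   59.]
side heel_a 0.56 [ 477. -249.    2.]
side stamp 0.71 [534. 259. 165.]
side stamp 0.3 [ 479. -252.   57.]
side stamp 0.21 [ 607. -444.   -3.]
side roof_end 0.72 [530. 259. 162.]
```

View pics/s2.png

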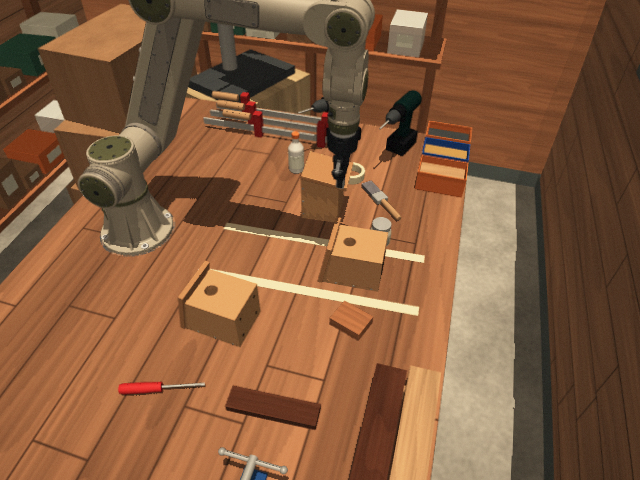

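The right box lies on its back at about (220,300), heel near (479,-250). Its underside, seen obliquely, shows drain holes but no obvious ring. Now the left box.

Request:
jog_arm(
  deltas=[
    {"dp": [0.015, 0.035, 0], "delta_rot": [0, 0, 0]},
    {"dp": [0.028, 0.075, 0], "delta_rot": [0, 0, 0]},
    {"dp": [0.028, 0.115, 0], "delta_rot": [0, 0, 0]},
    {"dp": [0.028, 0.15, 0], "delta_rot": [0, 0, 0]},
    {"dp": [0.028, 0.158, -0.02], "delta_rot": [0, 0, 0]},
    {"dp": [0.028, 0.158, -0.055], "delta_rot": [0, 0, 0]},
    {"dp": [0.028, 0.158, -0.09], "delta_rot": [0, 0, 0]},
    {"dp": [0.028, 0.158, -0.12], "delta_rot": [0, 0, 0]},
    {"dp": [0.028, 0.158, -0.127], "delta_rot": [0, 0, 0]},
  ],
)

```text
time: 6.1
tcp_pos: [655.6, 155.3, 135.3]
orientation: [[-0.012, 0.995, 0.101], [0.028, 0.101, -0.994], [-1.0, -0.009, -0.029]]
wrist_force: [-0.9, 0.5, -0.7]
grip_width: -0.001
```

```bash
python3 - <<'E'
from h import *
o=obs(); print(np.round(o['joints'],3),np.round(o['joint_vel'],3),np.round(o['tau'],1))
E
```

```text
t 6.1 tcp [655.6 155.3 135.3] F [-0.9  0.5 -0.7] g -0.000684761565526194
[0.1   0.549 0.171 1.202 0.029 3.141] [ 0.018  0.116 -0.39  -0.5    0.01   0.001] [  0.  -62.2  30.9   0.8   0.1  -0. ]
```

Request:
jog_arm(
  deltas=[
    {"dp": [0, 0, 0], "delta_rot": [0, 0, 0]},
  ],
)

```text
time: 6.18
tcp_pos: [652.4, 154.4, 130.2]
orientation: [[-0.02, 0.995, 0.1], [0.027, 0.1, -0.995], [-0.999, -0.017, -0.029]]
wrist_force: [0.4, -0.4, -0.5]
grip_width: -0.003
```

Joint 6 reached the end of its range. I'll rise and turn the tool by +π/2, which I also need for pushing.

Request:
jog_arm(
  deltas=[
    {"dp": [0, 0, 0.03], "delta_rot": [0, 0, 0.1]},
    {"dp": [0, 0, 0.065], "delta_rot": [0, 0, 0.22]},
    {"dp": [0, 0, 0.1], "delta_rot": [0, 0, 0.34]},
    {"dp": [0, 0.01, 0.105], "delta_rot": [0, 0, 0.46]},
    {"dp": [0, 0.03, 0.105], "delta_rot": [0, 0, 0.58]},
    {"dp": [0, 0.05, 0.105], "delta_rot": [0, 0, 0.7]},
    {"dp": [0, 0.07, 0.105], "delta_rot": [0, 0, 0.82]},
    {"dp": [0, 0.09, 0.105], "delta_rot": [0, 0, 0.94]},
    {"dp": [0, 0.106, 0.105], "delta_rot": [0, 0, 1.06]},
    {"dp": [0, 0.106, 0.105], "delta_rot": [0, 0, 1.18]},
  ],
)

```text
time: 7.02
tcp_pos: [651.8, 263.1, 236.0]
orientation: [[-0.032, 0.278, 0.96], [-0.007, 0.961, -0.278], [-0.999, -0.016, -0.029]]
wrist_force: [-0.2, -0.0, -1.0]
grip_width: -0.003
```

Request:
jog_arm(
  deltas=[
    {"dp": [0.002, -0.001, -0.005], "delta_rot": [0.003, -0.015, 0.11]},
    {"dp": [0.002, -0.002, -0.03], "delta_rot": [0.005, -0.03, 0.22]},
    {"dp": [0.002, -0.002, -0.065], "delta_rot": [0.005, -0.03, 0.31]},
    {"dp": [0.002, -0.002, -0.1], "delta_rot": [0.005, -0.03, 0.31]},
    {"dp": [0.002, -0.002, -0.125], "delta_rot": [0.005, -0.03, 0.31]},
    {"dp": [0.002, -0.002, -0.13], "delta_rot": [0.005, -0.03, 0.31]},
    {"dp": [0.002, -0.002, -0.13], "delta_rot": [0.005, -0.03, 0.31]},
  ],
)

```text
time: 7.6
tcp_pos: [652.3, 260.2, 104.5]
orientation: [[-0.004, -0.028, 1.0], [-0.008, 1.0, 0.028], [-1.0, -0.008, -0.004]]
wrist_force: [-0.2, 0.7, 0.7]
grip_width: -0.0
```

Request:
jog_arm(
  deltas=[
    {"dp": [-0.013, 0, 0.001], "delta_rot": [0, 0, 0]},
    {"dp": [-0.023, -0.001, 0.002], "delta_rot": [0, 0, 0]},
    {"dp": [-0.034, -0.001, 0.012], "delta_rot": [0, 0, 0]},
    {"dp": [-0.044, -0.002, 0.021], "delta_rot": [0, 0, 0]},
    {"dp": [-0.056, -0.002, 0.03], "delta_rot": [0, 0, 0]},
    {"dp": [-0.069, -0.002, 0.037], "delta_rot": [0, 0, 0]},
    {"dp": [-0.082, -0.003, 0.044], "delta_rot": [0, 0, 0]},
    {"dp": [-0.095, -0.003, 0.05], "delta_rot": [0, 0, 0]},
    {"dp": [-0.109, -0.004, 0.055], "delta_rot": [0, 0, 0]},
    {"dp": [-0.123, -0.004, 0.058], "delta_rot": [0, 0, 0]},
  ],
)

```text
time: 8.43
tcp_pos: [530.3, 256.4, 166.5]
orientation: [[0.002, -0.027, 1.0], [-0.007, 1.0, 0.027], [-1.0, -0.007, 0.002]]
wrist_force: [0.0, 0.4, 1.0]
grip_width: 0.003
```

Request:
jog_arm(
  deltas=[
    {"dp": [-0.014, 0, 0.002], "delta_rot": [0, 0, 0]},
    {"dp": [-0.026, -0.001, 0.003], "delta_rot": [0, 0, 0]},
    {"dp": [-0.026, -0.001, 0.004], "delta_rot": [0, 0, 0]},
    {"dp": [-0.026, -0.001, 0.004], "delta_rot": [0, 0, 0]},
    {"dp": [-0.02, 0.01, 0.03], "delta_rot": [0, 0, 0]},
    {"dp": [-0.02, 0.035, 0.06], "delta_rot": [0, 0, 0]},
    {"dp": [-0.02, 0.05, 0.08], "delta_rot": [0, 0, 0]},
    {"dp": [-0.02, 0.05, 0.08], "delta_rot": [0, 0, 0]},
  ],
)

```text
time: 9.1
tcp_pos: [513.5, 309.7, 252.2]
orientation: [[0.011, -0.029, 1.0], [-0.002, 1.0, 0.029], [-1.0, -0.002, 0.011]]
wrist_force: [0.2, -0.4, 1.3]
grip_width: -0.001
```

```bash
python3 - <<'E'
from h import *
a=vision.grab_frame('side'); b=vision.grab_frame('top'); cv2.imwrite('pics/m3.png',np.hstack([a[120:400,130:430],b[100:380,150:490]]))
obs()
for c in ['top','side']:
  for t in ['box_a','heel_a','stamp','roof_end']:
    for r in finder.place_of(t,c)[:3]: print(c,t,round(r['score'],2),np.round(c2w(c,r['at'])))
E
```

```text
t 9.2 tcp [511.7 307.1 247.7] F [-0.7  1.2  0.1] g 0.0006818240830260213
top box_a 0.82 [463. 250.  59.]
top box_a 0.62 [ 479. -244.   55.]
top stamp 0.67 [708. 335.  -1.]
top stamp 0.29 [300. 241.  59.]
top roof_end 0.82 [303. 241.  56.]
top roof_end 0.32 [ 340. -469.   -5.]
side box_a 0.97 [465. 252.  58.]
side box_a 0.71 [ 479. -253.   58.]
side heel_a 0.95 [462. 252.   2.]
side heel_a 0.9 [ 475. -247.   -1.]
side roof_end 0.96 [300. 242.  57.]
```

View pics/m3.png

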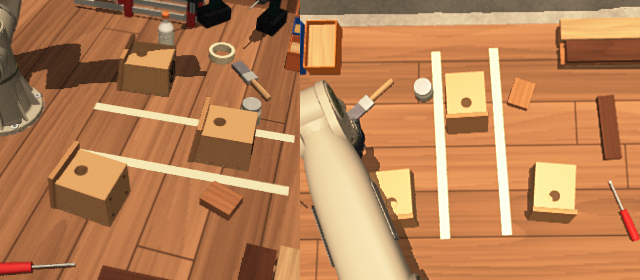

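Both boxes are on their backs. I'll zoom in on the two far end faces.

```bash
python3 - <<'E'
from h import *
a=cv2.imread('pics/m3.png')
f=lambda y,x:cv2.resize(a[y:y+90,x:x+90],(390,390),interpolation=cv2.INTER_CUBIC)
cv2.imwrite('pics/z4.png',np.hstack([f(25,110),f(140,55)]))
E
```

```text
(no output)
```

View pics/z4.png

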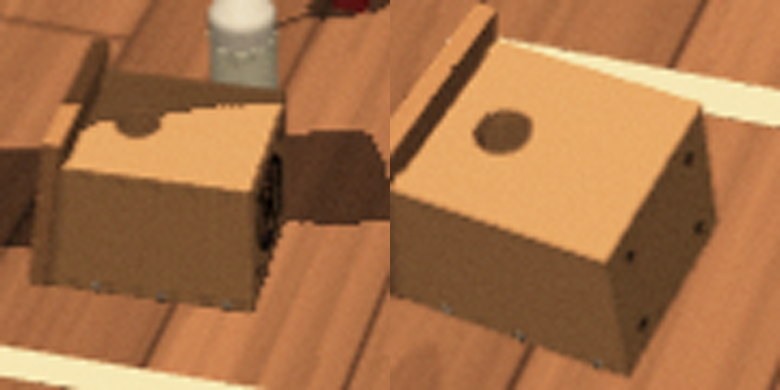

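The left box bears the stamp: a dark ring on its end face at crop (270,190). The right one shows only four small holes. Next I go behind the left box with open jaws lying along x, so there are two contact points.

Request:
jog_arm(
  deltas=[
    {"dp": [-0.035, 0.012, 0.0], "delta_rot": [0, 0, 0.01]},
    {"dp": [-0.07, 0.024, 0.0], "delta_rot": [0, 0, 0.015]},
    {"dp": [-0.105, 0.035, 0.0], "delta_rot": [0, 0, 0.015]},
    {"dp": [-0.112, 0.037, 0.0], "delta_rot": [0, 0, 0.015]},
    {"dp": [-0.112, 0.037, -0.035], "delta_rot": [0, 0, 0.015]},
    {"dp": [-0.112, 0.037, -0.06], "delta_rot": [0, 0, 0.015]},
    {"dp": [-0.112, 0.037, -0.06], "delta_rot": [0, 0, 0.015]},
  ],
  grip=0,
)

```text
time: 10.18
tcp_pos: [395.3, 341.1, 181.3]
orientation: [[-0.006, -0.042, 0.999], [-0.012, 0.999, 0.042], [-1.0, -0.011, -0.006]]
wrist_force: [-2.1, 0.1, -0.5]
grip_width: 0.975
```

Request:
jog_arm(
  deltas=[
    {"dp": [0.006, 0.002, -0.03], "delta_rot": [0, 0, 0]},
    {"dp": [0.006, 0.002, -0.06], "delta_rot": [0, 0, 0]},
    {"dp": [0.006, 0.002, -0.09], "delta_rot": [0, 0, 0]},
    {"dp": [0.006, 0.002, -0.12], "delta_rot": [0, 0, 0]},
    {"dp": [0.006, 0.002, -0.134], "delta_rot": [0, 0, 0]},
    {"dp": [0.006, 0.002, -0.134], "delta_rot": [0, 0, 0]},
    {"dp": [0.006, 0.002, -0.134], "delta_rot": [0, 0, 0]},
  ],
)

```text
time: 10.77
tcp_pos: [401.7, 342.9, 47.6]
orientation: [[-0.007, -0.041, 0.999], [-0.012, 0.999, 0.041], [-1.0, -0.012, -0.007]]
wrist_force: [0.8, -0.1, 0.9]
grip_width: 1.001
```

Request:
jog_arm(
  deltas=[
    {"dp": [0, -0.012, 0], "delta_rot": [0, 0, 0]},
    {"dp": [0, -0.024, 0], "delta_rot": [0, 0, 0]},
    {"dp": [0, -0.038, 0], "delta_rot": [0, 0, 0]},
    {"dp": [0, -0.053, 0], "delta_rot": [0, 0, 0]},
    {"dp": [0, -0.068, 0], "delta_rot": [0, 0, 0]},
    {"dp": [0, -0.083, 0], "delta_rot": [0, 0, 0]},
    {"dp": [0, -0.098, 0], "delta_rot": [0, 0, 0]},
    {"dp": [0, -0.113, 0], "delta_rot": [0, 0, 0]},
    {"dp": [0, -0.128, 0], "delta_rot": [0, 0, 0]},
    {"dp": [0, -0.138, 0], "delta_rot": [0, 0, 0]},
  ],
)

```text
time: 11.6
tcp_pos: [402.1, 203.3, 48.8]
orientation: [[-0.005, -0.04, 0.999], [-0.011, 0.999, 0.04], [-1.0, -0.011, -0.005]]
wrist_force: [0.1, 2.5, 1.5]
grip_width: 0.996
```

```bash
python3 - <<'E'
from h import *
a=vision.grab_frame('side'); b=vision.grab_frame('top'); cv2.imwrite('pics/m5.png',np.hstack([a[120:400,130:430],b[100:380,150:490]]))
obs()
for t in ['box_a','heel_a','roof_end']:
    for r in finder.place_of(t,'side')[:2]: print(t,round(r['score'],2),np.round(c2w('side',r['at'])))
E
```

```text
t 11.7 tcp [401.8 203.   48.3] F [-0.   0.6  0. ] g 1.0023939649645164
box_a 0.9 [462. 133.  63.]
box_a 0.84 [ 479. -252.   55.]
heel_a 0.95 [460. 133.  -2.]
roof_end 0.75 [298. 125.  57.]
```

View pics/m5.png

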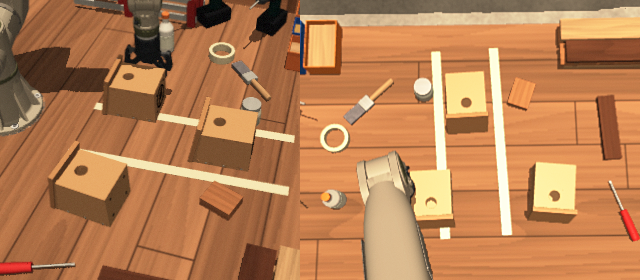

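The box slides flat and straight, floor end at y≈133 and roof end at y≈125. About 130 mm remain.

Request:
jog_arm(
  deltas=[
    {"dp": [0, -0.012, 0], "delta_rot": [0, 0, 0]},
    {"dp": [0, -0.026, 0], "delta_rot": [0, 0, 0]},
    {"dp": [0, -0.041, 0], "delta_rot": [0, 0, 0]},
    {"dp": [0, -0.056, 0], "delta_rot": [0, 0, 0]},
    {"dp": [0, -0.071, 0], "delta_rot": [0, 0, 0]},
    {"dp": [0, -0.086, 0], "delta_rot": [0, 0, 0]},
    {"dp": [0, -0.1, 0], "delta_rot": [0, 0, 0]},
    {"dp": [0, -0.112, 0], "delta_rot": [0, 0, 0]},
    {"dp": [0, -0.122, 0], "delta_rot": [0, 0, 0]},
    {"dp": [0, -0.129, 0], "delta_rot": [0, 0, 0]},
  ],
)

```text
time: 12.68
tcp_pos: [402.0, 75.7, 47.9]
orientation: [[-0.006, -0.041, 0.999], [-0.012, 0.999, 0.041], [-1.0, -0.011, -0.007]]
wrist_force: [-0.3, 2.3, 0.6]
grip_width: 0.998
```

Request:
jog_arm(
  deltas=[
    {"dp": [0, 0.01, 0], "delta_rot": [0, 0, 0]},
    {"dp": [0, 0.03, 0.0], "delta_rot": [0, 0, 0]},
    {"dp": [0, 0.06, 0.0], "delta_rot": [0, 0, 0]},
    {"dp": [0, 0.09, 0.02], "delta_rot": [0, 0, 0]},
    {"dp": [0, 0.11, 0.06], "delta_rot": [0, 0, 0]},
    {"dp": [0, 0.13, 0.1], "delta_rot": [0, 0, 0]},
    {"dp": [0, 0.15, 0.14], "delta_rot": [0, 0, 0]},
    {"dp": [0, 0.18, 0.17], "delta_rot": [0, 0, 0]},
    {"dp": [0, 0.21, 0.2], "delta_rot": [0, 0, 0]},
    {"dp": [0, 0.21, 0.2], "delta_rot": [0, 0, 0]},
  ],
)

```text
time: 13.52
tcp_pos: [403.4, 290.7, 253.1]
orientation: [[0.001, -0.045, 0.999], [-0.007, 0.999, 0.045], [-1.0, -0.007, 0.001]]
wrist_force: [1.0, 1.4, 0.3]
grip_width: 0.998
```

```bash
python3 - <<'E'
from h import *
a=vision.grab_frame('side'); b=vision.grab_frame('top'); cv2.imwrite('pics/m6.png',np.hstack([a[120:400,130:430],b[100:380,150:490]]))
obs()
for c in ['side','top']:
  for t in ['box_a','heel_a','roof_end']:
    for r in finder.place_of(t,c)[:3]: print(c,t,round(r['score'],2),np.round(c2w(c,r['at'])))
E
```

```text
t 13.62 tcp [402.6 288.6 249.9] F [-0.4 -1.  -0.1] g 0.9990369375474447
side box_a 0.83 [ 476. -253.   58.]
side box_a 0.59 [462.   4.  57.]
side heel_a 0.71 [459.   4.   1.]
side heel_a 0.58 [ 476. -250.    0.]
side roof_end 0.84 [302.  -2.  57.]
top box_a 0.71 [ 476. -244.   54.]
top box_a 0.61 [ 724. -160.   -2.]
top box_a 0.56 [463.  -1.  56.]
```

View pics/m6.png

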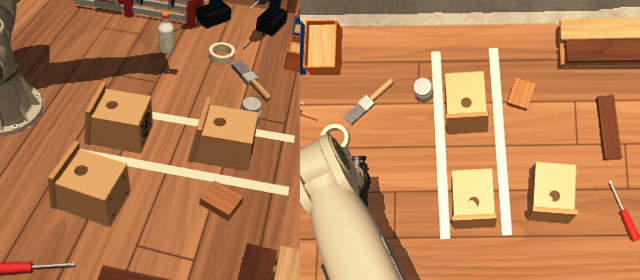

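The stamped box lies in the middle of the lane (top half of the picture, about (473,197)) and its ends are within 5 mm of the centre line. Everything else is in place, and the arm is clear.

```bash
python3 -c "
from h import *
obs(); print(workorder.hand_in())"
```

```text
t 13.92 tcp [401.2 284.6 246.5] F [0.1 0.1 0.5] g 1.0028237589591653
the job is handed in; nothing more can be done
None
```

Both nest boxes are on their backs, the stamped one is in the lane, and the job is handed in. I tipped each box by hooking its roof lip with shut fingertips. I then pushed the stamped box, the left one, sideways into the lane with open fingers.

**Last checks, at about 13.6 s:**
- **Stamped box:** its floor end is at y ≈ 4 mm (side camera; the top camera says -1) and its roof end at y ≈ -2 mm. The lane's centre line there is at about +2 and -4 mm, so both ends are well inside the 47 mm limit.
- **Unstamped box:** it lies flat where it fell, with its heel about 15 mm from where it started. Its y position differs by about 9 mm between the two cameras.
- **Other things on the bench:** the last pictures show none of them out of place. I checked this by eye only, not by measuring again.
- **Robot:** it was clear of everything when I handed in, with the force reading near zero.

**One hitch:** on the way to the left box, joint 6 ran to the end of its range (3.141 on the readout, against the listed 3.14). I backed out and turned the tool a quarter turn. Nothing was touched, but I can't rule out that this counts as passing the joint range.

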